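# Clip the pastry box shut and set its day dial to red

### The arm

A 6-joint arm with a two-finger parallel gripper is mounted at the origin on the work surface. World frame = base frame: x ahead of the robot, y to its left, z up, the work surface at z = 0. Lengths are in m, angles in rad, forces in N, time in s.
With the tool pointing down it reaches from about 0.3 to 1 m from the base axis. Payload 5.1 kg.
Tool frame: the origin (TCP) lies between the finger pads; the fingertips stand 25 mm ahead of it and the grasp point (between the pads) lies 6 mm ahead of it; x points along the fingers, z is the direction in which the jaws open and shut, and the axes are right-handed (so a half turn about x gives the same grasp; the last joint's range is limited). The gripper opens to 95 mm and grips with 3 to 60 N. Pads are 20 mm wide; open, the fingers measure 119 mm over their backs; the gripper's body (75 mm by 180 mm) begins 59 mm behind the grasp point.
Start: joints at [-1.267, 0.124, 1.65, -0, 1.367, -0.083], TCP at [0.245, -0.602, 0.24] pointing down, gripper open.
Joint ranges: [-2.61, 2.61], [-1.02, 2.33], [0.03, 2.71], [-1.35, 4.49], [0.32, 2.68], [-2.91, 2.91]. Speed limits (rad/s): [2.57, 2.57, 3.14, 3.14, 3.14, 3.14].

### API

Orientations are given as a unit quaternion [x, y, z, w].
In Python, from plant import ctrl, cams, spotter gives the robot as it stands.
- The arm moves only by the tool jog_arm, never from a script. Its argument "deltas" is a list of rows, each an object of numbers: "hand": the opening, from 0 (shut) to 1 (fully open); "tx", "ty", "tz": the shift along the world's x, y, z in cm; "roll": the turn about the world's z in rad. In form: [{"hand": .., "tx": .., "ty": .., "tz": .., "roll": ..}, ...]. A call has 1 to 10 rows; each row shifts and turns the commanded pose from where the row before left it; what a row does not reach is not made up. A row lasts 1/12 s, in which the tool goes at most 41.7 mm and 7.16 degrees, less where a joint would pass 70% of its speed; a pose out of reach is approached as far as the arm can. A call with a gripper value outside its range is refused whole. The fingers move at their own pace and stop on an object; the grip force is fixed at half the most. Time passes only in rows, so rows that do not move let the fingers close. It gives the time, the measured TCP pose, the force and the opening at its end, in the units of the state.
- ctrl.get_state(): the state, without advancing time (a new reading comes with each control period).
- cams.capture(name): name is "scene" or "top"; returns a dict with "color" (384x512x3 uint8, red, green, blue), "K" (3x3 intrinsics, pixels), "xyz" and "attitude" of the camera in the world. Camera axes: x right, y down, z forward; pixel columns grow to the right and rows downward; lengths in m; the calibration is good to about 2 mm. A picture is of the moment at which its call begins. There is no depth.
- ctrl.close_job(): hands the job in, once; it reports no verdict.
Trained networks look in a picture, given as the dict that the camera call returned (one of the last four; its "shot" number tells which), for a name from the list of things; names that differ only in an ending like _2 or _b are one class to them, and where a whole thing is asked for, a point or a joint stands for the part that bears it (a point fixed in the world has none). Each returns a list of dicts, best first, with "p" (0 to 1); they miss things now and then, are a little off and sometimes report something else, mostly with a low value. They report only what shows in the picture. A call takes as long as a camera call.
- spotter.find_in(picture, target): "position" ([column, row] in pixels, amid what is visible of it).
The state is a dict: "t": time; "joint_positions": joint angles; "joint_velocities": joint speeds; "joint_efforts": joint torques, N m; "position": TCP position; "tool_rot": TCP orientation; "contact_force": force on the tool from outside, world axes, zero at the start; "ft_torque": the same for the moment, N m; "opening": finger opening in m.
Only numpy, scipy, OpenCV 4.12 (cv2) and the standard library are available. Lean on these libraries where they do the work, as an engineer would, in place of code of your own. Each camera call takes 0.05 s, during which the arm holds its last target. There are 200 camera calls.

### The job

The pastry box on the sloping stand, under a glass shelf, has its lid laid on but not locked: press down the four red tabs round the rim, one after another, until each snaps home against the side of the box. Also mark the day by turning the dial on the lid until its pointer clicks in at the red dot. Press gently, so as not to crack the clear lid or strike the glass shelf, and leave the sauce bottle, the picture card and the steel pot where they stand.

Things in the scene. Friction and masses are not known exactly. Their poses are not given: they have to be found in the camera images.
- lid: Clear lid with white rim, 132 x 192 mm, on a pastry tub fixed to its stand. It leans 30 degrees to the robot: z = lid's outward normal, x up the slope (away from the robot at yaw 0), y left. Origin: centre of its underside. Rim top at z = 8 mm; white dial plate, 104 mm across, at z = 9 mm. The tub, 124 x 184 mm, 80 mm deep, leaves free space beside it under each tab. Yaw varies by 0.35 rad.
- tab_near (a joint): Angle (rad) of the red tab on the lid's low edge (lid -x side). Every tab: flap 70 mm long along the edge, 34 mm wide outward, 4 mm thick, hinged on the lid's edge 4 mm above the lid's origin plane. 0 = open, sticking outward and 15 degrees up from the lid plane; grows as it folds down; 1.75 = home against the tub's side wall. Let go before about 0.9 it springs back to 0; beyond, it flips home.
- tab_far (a joint): The same for the tab on the lid's high edge (lid +x side).
- tab_left (a joint): The same for the tab on the lid's left edge (lid +y side).
- tab_right (a joint): The same for the tab on the lid's right edge (lid -y side).
- tab_near_press (a point): Point on the near tab's upper face, mid-length, 20 mm out from its hinge (at lid x = -67 mm); moves with the tab. About 6 N here, square to the lid, folds it. Shut fingertips centred 20 to 25 mm outside the hinge line and pushed square to the lid until 15 to 23 mm below the lid's origin plane pass the snap point; the tab then flips clear of them. The same holds for every tab.
- tab_far_press (a point): The same on the far tab; hinge line at lid x = +67 mm.
- tab_left_press (a point): The same on the left tab; hinge line at lid y = +97 mm.
- tab_right_press (a point): The same on the right tab; hinge line at lid y = -97 mm.
- dial (a joint): Angle of the day dial, rad, growing clockwise seen from above the lid. It clicks into a detent every 0.7 rad, at five dots 43.5 mm from its axis: blue 0, yellow 0.7, red 1.4, brown 2.1, green 2.8; stops at -0.2 and 3.0. Starts at blue or yellow. About 0.06 N m carries it over a detent; let go, it falls into the nearest.
- dial_grip (a point): On the dial's axis (square to the lid, through its origin), 29 mm above the lid's origin plane, in the black grip bar: 62 mm long, 12 mm wide (the grasp), 26 mm tall, on a grey disc 68 mm across whose top is at 14 mm; bar top at 40 mm. x runs along the bar to the pointer (white stripe), z = lid's normal. At red the pointer points up the slope (lid +x); at blue 1.4 rad anticlockwise of that.
- shelf: Fixed clear glass shelf above the back of the box: level, 8 mm thick, 340 mm wide (along y), reaching 125 mm back (+x); steel posts hold it behind the box. Origin: middle of its lower front edge; x away from the robot (at yaw 0), y left, z up. It hangs over the far tab, so an upright gripper cannot come down there: lean the hand 30 to 45 degrees from vertical, back towards the robot.
- sauce: Bystander: yellow sauce bottle with a red cap, 56 mm across, 170 mm tall, standing left of the stand. Origin: centre of its underside.
- card: Bystander: picture card 100 x 75 mm on a steel pin in a pink clear block (30 x 60 x 24 mm), 149 mm tall in all, standing right of the stand. Origin: centre of its underside.
- pot: Bystander: open steel sauce pot, 80 mm across, 60 mm tall, standing right of the stand and nearer the robot. Origin: centre of its underside.

How it is judged:
By the outcome, as a careful person would: the job done as asked, in the order asked, and still so for the second after the job is handed in, with the robot touching nothing.
It also fails if it takes over 56 s, if anything falls off the work surface, if the arm or the gripper's body presses on something with over 40 N, if the wrist force passes 120 N, or if a joint passes its speed limit or range.

## Working session

There is one attempt and no reset: what is moved stays moved. The work goes in short steps, Python scripts to look and compute and a tool call to move; the robot and the scene stay as the last step left them, time stands still between calls to the robot, and variables do not carry over. Pictures are saved under pics/ and viewed, about 8 in all and at most 12, crops included, and the job is handed in when it is done.

Besides the shell and the picture viewer there is one more tool, called after "Request:" by a JSON object that holds its "fn" and its "kwargs". jog_arm: Moves the arm, as the interface text tells. Its arguments: {"type":"object","properties":{"deltas":{"type":"array","items":{"type":"object","properties":{"hand":{"type":"number"},"tx":{"type":"number"},"ty":{"type":"number"},"tz":{"type":"number"},"roll":{"type":"number"}}}}},"required":["deltas"]}

```bash
mkdir -p pics; ls; cat > h.py <<'E'
import numpy as np, cv2
from scipy.spatial.transform import Rotation as R
from plant import ctrl, cams, spotter
def cap(n,f=None):
    p=cams.capture(n)
    if f: cv2.imwrite('pics/'+f,p['color'][:,:,::-1])
    return p
def rot(p):
    a=np.array(p['attitude'],float)
    return R.from_quat(a).as_matrix() if a.size==4 else a.reshape(3,3)
def proj(p,X):
    c=(np.atleast_2d(X)-np.array(p['xyz']))@rot(p)
    u=c@np.array(p['K']).T
    return u[:,:2]/u[:,2:]
E
python3 - <<'E'
from h import *
a=cap('scene');b=cap('top')
im=np.vstack([a['color'],b['color']])[:,:,::-1]
cv2.imwrite('pics/a.png',cv2.resize(a['color'][:,:,::-1],(800,600),interpolation=cv2.INTER_CUBIC));cv2.imwrite('pics/b.png',cv2.resize(b['color'][:,:,::-1],(800,600),interpolation=cv2.INTER_CUBIC))
for n,p in (('scene',a),('top',b)):
    print(n,p['xyz'],p['attitude'],p['K'])
    for t in 'lid tab_near tab_far tab_left tab_right tab_near_press tab_far_press tab_left_press tab_right_press dial dial_grip shelf sauce card pot'.split():
        print(t,[(np.round(d['position'],1).tolist(),round(d['p'],2)) for d in spotter.find_in(p,t)[:2]])
print(ctrl.get_state())
E
```

```text
pics
scene [1.08198409 0.41853071 1.10229061] [ 0.40900392  0.86069189 -0.27208077 -0.13378084] [[375.79659841   0.         257.31780173]
 [  0.         375.79659841 189.84063707]
 [  0.           0.           1.        ]]
lid [([228.9, 198.7], 0.55)]
tab_near [([240.0, 189.6], 0.65), ([207.7, 168.2], 0.46)]
tab_far [([246.5, 189.9], 0.72)]
tab_left [([245.1, 217.3], 0.58)]
tab_right [([207.8, 167.6], 0.45)]
tab_near_press [([245.0, 190.5], 0.52)]
tab_far_press [([246.6, 191.7], 0.27)]
tab_left_press [([244.5, 218.8], 0.64), ([176.0, 187.6], 0.6)]
tab_right_press [([203.5, 169.0], 0.43), ([244.1, 191.6], 0.25)]
dial [([224.1, 192.6], 0.55)]
dial_grip [([225.6, 190.3], 0.53), ([245.6, 220.4], 0.44)]
shelf [([175.3, 186.2], 0.66)]
sauce [([277.7, 266.2], 0.79)]
card []
pot [([209.9, 147.1], 0.84)]
top [0.41970455 0.04165249 1.5880466 ] [-0.70432308  0.70783159 -0.04510973  0.02947113] [[485.00653396   0.         250.2262616 ]
 [  0.         485.00653396 194.41634227]
 [  0.           0.           1.        ]]
lid [([279.4, 165.2], 0.97)]
tab_near [([270.8, 201.2], 0.56)]
tab_far [([284
[... 567 characters left out ...]
'joint_positions': array([-1.26663300e+00,  1.23823521e-01,  1.65026693e+00, -1.73423061e-05,
        1.36751052e+00, -8.25782640e-02]), 'joint_velocities': array([ 1.22458480e-03,  1.54359593e-03, -2.43234916e-04,  1.07954749e-03,
        8.59389135e-05, -7.14876226e-04]), 'joint_efforts': array([ 1.17480545e-04, -4.17567515e+01, -3.60215950e+01,  7.76120438e-02,
        4.28355765e-02,  6.93591915e-06]), 'position': array([ 0.24514411, -0.60200005,  0.23966055]), 'tool_rot': array([ 0.39459317,  0.58677174, -0.39459888,  0.58675965]), 'contact_force': array([-0.64266617,  0.75403809,  0.87085104]), 'ft_torque': array([-0.01597743, -0.02356128,  0.02286614]), 'opening': 0.09513310432813703}
```

View pics/a.png

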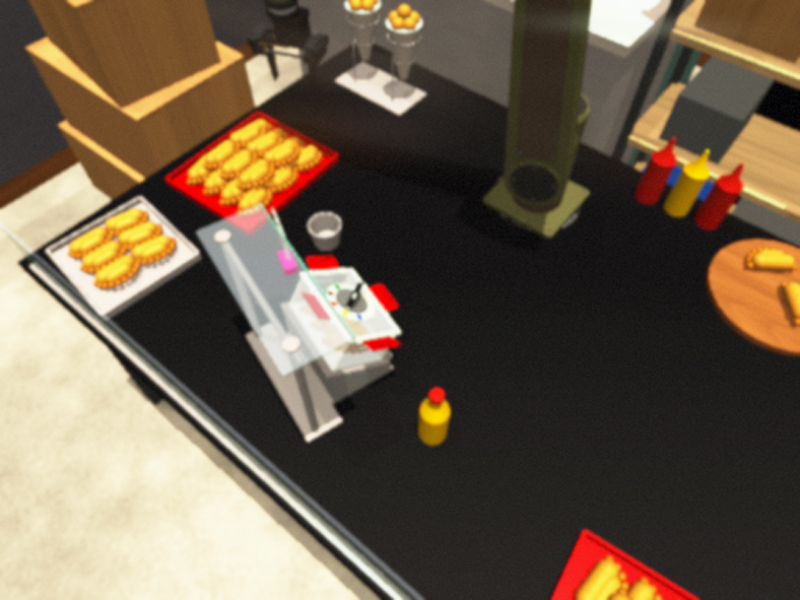

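View pics/b.png

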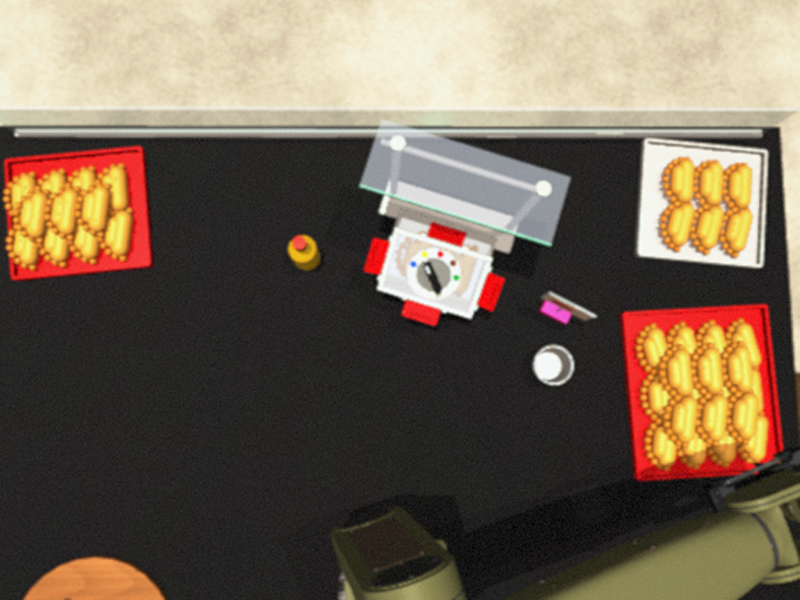

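```bash
python3 - <<'E'
from h import *
b=cap('top');a=cap('scene')
c1=cv2.resize(b['color'][70:220,225:375][:,:,::-1],(600,600),interpolation=cv2.INTER_CUBIC)
cv2.imwrite('pics/c.png',c1)
c2=cv2.resize(a['color'][125:285,120:280][:,:,::-1],(600,600),interpolation=cv2.INTER_CUBIC)
cv2.imwrite('pics/d.png',c2)
for p,(r0,r1,c0,c1) in ((b,(130,215,225,330)),(a,(150,230,180,265))):
    h=cv2.cvtColor(p['color'],cv2.COLOR_RGB2HSV)
    m=(((h[...,0]<8)|(h[...,0]>172))&(h[...,1]>150)&(h[...,2]>90)).astype(np.uint8)
    M=np.zeros_like(m);M[r0:r1,c0:c1]=m[r0:r1,c0:c1]
    n,l,s,cc=cv2.connectedComponentsWithStats(M)
    print([(s[i].tolist(),cc[i].round(1).tolist()) for i in range(1,n) if s[i,4]>8])
E
```

```text
[([274, 143, 24, 14, 206], [285.5, 149.6]), ([232, 152, 17, 24, 270], [240.1, 163.5]), ([306, 175, 18, 25, 273], [314.2, 186.5]), ([257, 192, 25, 17, 273], [268.9, 200.2])]
[([195, 163, 23, 9, 177], [205.5, 167.0]), ([236, 181, 19, 19, 190], [245.7, 189.5]), ([233, 216, 24, 8, 138], [244.7, 219.6])]
```

View pics/c.png

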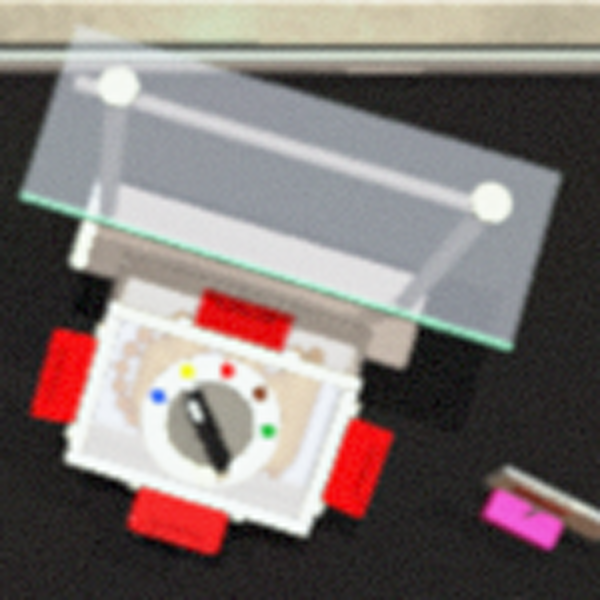

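View pics/d.png

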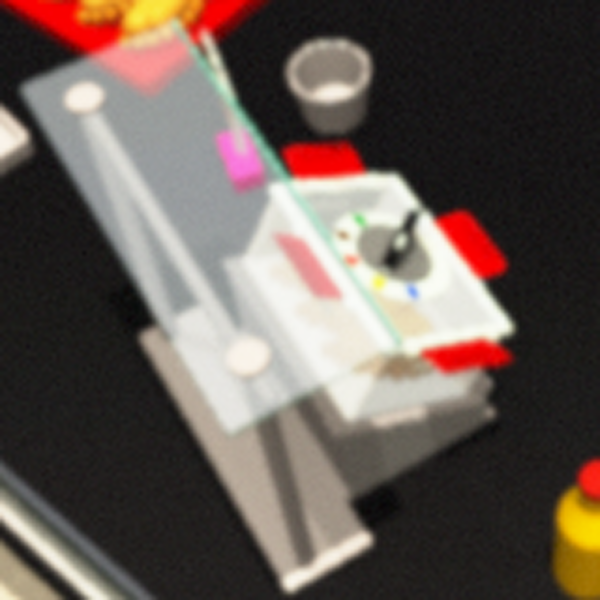

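```bash
cat > fit.py <<'E'
from h import *
from scipy.optimize import least_squares
b=cap('top');a=cap('scene')
T=lambda u,v:(225+u/4-.4,70+v/4-.4)
S=lambda u,v:(120+u*160/600-.4,125+v*160/600-.4)
def lidR(yaw): return R.from_euler('ZY',[yaw,-np.pi/6]).as_matrix()
def tabpt(side,out=17): # centre of open tab upper face
    c,s=np.cos(np.radians(15)),np.sin(np.radians(15)); z=4+out*s
    e={'n':(-67-out*c,0,z),'f':(67+out*c,0,z),'l':(0,97+out*c,z),'r':(0,-97-out*c,z)}[side]
    return np.array(e)/1e3
dot=lambda t:np.array([43.5*np.cos(1.4-t),43.5*np.sin(1.4-t),9])/1e3
cor=lambda x,y:np.array([x*66,y*96,8])/1e3
obs=[(b,tabpt('f'),(285.5,149.6),.0),(b,tabpt('l'),(240.1,163.5),1),(b,tabpt('r'),(314.2,186.5),1),(b,tabpt('n'),(268.9,200.2),1),
(a,tabpt('r'),(205.5,167),.5),(a,tabpt('n'),(245.7,189.5),1)]
for t,p in zip((0,.7,1.4,2.1,2.8),((158,396),(187,371),(227,370),(261,394),(268,431))): obs.append((b,dot(t),T(*p),1))
for t,p in zip((0,.7,1.4,2.1,2.8),((412,292),(379,283),(350,260),(343,236),(360,220))): obs.append((a,dot(t),S(*p),1))
for s,p in zip(((1,1),(-1,1),(-1,-1),(1,-1)),((116,304),(68,462),(308,535),(360,380))): obs.append((b,cor(*s),T(*p),.7))
def res(q,full=False):
    Rm=lidR(q[3]);r=[(proj(o[0],Rm@o[1]+q[:3])[0]-o[2])*(1 if full else o[3]) for o in obs]
    return np.array(r) if full else np.ravel(r)
s=least_squares(res,[.55,0,.15,-.25],loss='soft_l1')
print('lid',s.x.round(4));print(res(s.x,True).round(1).tolist())
sh=[(b,(0,170),T(22,197)),(b,(0,-170),T(510,349)),(b,(125,170),T(78,28)),(b,(125,-170),T(560,175)),
(a,(0,170),S(398,346)),(a,(0,-170),S(178,22)),(a,(125,170),S(232,432)),(a,(125,-170),S(22,90))]
def rs(q):
    Rm=R.from_euler('z',q[3]).as_matrix()
    return np.ravel([proj(p,Rm@np.array([x,y,4])/1e3*1+0+q[:3])[0]-o if 0 else proj(p,Rm@(np.array([x,y,4.])/1e3)+q[:3])[0]-o for p,(x,y),o in sh])
s2=least_squares(rs,[.7,0,.35,-.25],loss='soft_l1');print('shelf',s2.x.round(4),rs(s2.x).round(1))
Rm=lidR(s.x[3]);o=s.x[:3]
print('axes',Rm.round(3).tolist())
for k in 'nflr': print(k,(Rm@tabpt(k,20)+o).round(4))
print('grip',(Rm@[0,0,.029]+o).round(4))
Rs=R.from_euler('z',s2.x[3]).as_matrix()
print('in shelf frame far press',(Rs.T@(Rm@tabpt('f',20)+o-s2.x[:3])).round(4),'grip',(Rs.T@(Rm@[0,0,.04]+o-s2.x[:3])).round(4))
np.save('fit.npy',np.r_[s.x,s2.x])
E
python3 fit.py
```

```text
lid [ 0.6327 -0.0724  0.1475 -0.3064]
[[-0.2, 0.2], [0.7, 0.5], [-0.8, 0.0], [0.3, -0.6], [0.6, 1.2], [-1.5, 0.3], [-0.1, 0.3], [-0.1, 0.2], [-0.0, 0.1], [-0.5, 0.0], [-0.1, 0.0], [-0.0, -0.1], [-0.5, -0.2], [-0.2, -0.2], [-0.2, -0.4], [-0.4, -0.2], [-1.3, -0.1], [-0.9, 0.1], [-0.7, 0.5], [0.3, 0.3]]
shelf [ 0.7037 -0.0958  0.3162 -0.3102] [-0.2  0.6 -0.4  0.6 -0.1 -0.4 -0.1  0.5  1.  -0.9 -0.7  0.2 -1.2  1.3
 -0.6 -0.2]
axes [[0.826, 0.302, -0.477], [-0.261, 0.953, 0.151], [0.5, 0.0, 0.866]]
n [ 0.5571 -0.0484  0.1123]
f [ 0.6996 -0.0935  0.1986]
l [0.6634 0.0399 0.1555]
r [ 0.5932 -0.1819  0.1555]
grip [ 0.6189 -0.068   0.1726]
in shelf frame far press [-0.0046  0.0009 -0.1176] grip [-0.0948  0.0005 -0.1341]
```

Request:
{"fn": "jog_arm", "kwargs": {"deltas": [{"hand": 0, "tx": 1.5, "ty": 1.5, "tz": 3, "roll": -0.07}, {"hand": 0, "tx": 1.5, "ty": 1.5, "tz": 3, "roll": -0.07}, {"hand": 0, "tx": 1.5, "ty": 1.5, "tz": 3, "roll": -0.07}, {"hand": 0, "tx": 1.5, "ty": 1.5, "tz": 3, "roll": -0.07}, {"hand": 0, "tx": 1.5, "ty": 1.5, "tz": 3, "roll": -0.07}, {"hand": 0, "tx": 1.5, "ty": 1.5, "tz": 3, "roll": -0.07}, {"hand": 0, "tx": 1.5, "ty": 1.5, "tz": 3, "roll": -0.07}, {"hand": 0, "tx": 1.5, "ty": 1.5, "tz": 3, "roll": -0.07}, {"hand": 0, "tx": 1.5, "ty": 1.5, "tz": 3, "roll": -0.07}, {"hand": 0, "tx": 1.5, "ty": 1.5, "tz": 3, "roll": -0.063}]}}

```text
t: 2.63
position: [0.3957, -0.4509, 0.5413]
tool_rot: [0.571, 0.417, -0.571, 0.417]
contact_force: [0.3, 0.3, 0.5]
opening: 0.0339
```

Request:
{"fn": "jog_arm", "kwargs": {"deltas": [{"hand": 0, "tx": 2, "ty": 2.6, "tz": 1}, {"hand": 0, "tx": 2, "ty": 2.6, "tz": 1}, {"hand": 0, "tx": 2, "ty": 2.6, "tz": 1}, {"hand": 0, "tx": 2, "ty": 2.6, "tz": 1}, {"hand": 0, "tx": 2, "ty": 2.6, "tz": 1}, {"hand": 0, "tx": 2, "ty": 2.6, "tz": 1}, {"hand": 0, "tx": 2, "ty": 2.6, "tz": 1}, {"hand": 0, "tx": 2, "ty": 2.6, "tz": 1}, {"hand": 0, "tx": 2, "ty": 2.6, "tz": 1}, {"hand": 0, "tx": 2, "ty": 2.6, "tz": 1}]}}

```text
invalid input
```

Request:
{"fn": "jog_arm", "kwargs": {"deltas": [{"hand": 0, "tx": 2, "ty": 2.6, "tz": 1, "roll": 0}, {"hand": 0, "tx": 2, "ty": 2.6, "tz": 1, "roll": 0}, {"hand": 0, "tx": 2, "ty": 2.6, "tz": 1, "roll": 0}, {"hand": 0, "tx": 2, "ty": 2.6, "tz": 1, "roll": 0}, {"hand": 0, "tx": 2, "ty": 2.6, "tz": 1, "roll": 0}, {"hand": 0, "tx": 2, "ty": 2.6, "tz": 1, "roll": 0}, {"hand": 0, "tx": 2, "ty": 2.6, "tz": 1, "roll": 0}, {"hand": 0, "tx": 2, "ty": 2.6, "tz": 1, "roll": 0}, {"hand": 0, "tx": 2, "ty": 2.6, "tz": 1, "roll": 0}, {"hand": 0, "tx": 2, "ty": 2.6, "tz": 1, "roll": 0}]}}

```text
t: 3.47
position: [0.5958, -0.1904, 0.6403]
tool_rot: [0.57, 0.418, -0.57, 0.418]
contact_force: [0.3, -0.9, -0.1]
opening: 0.0005
```

Request:
{"fn": "jog_arm", "kwargs": {"deltas": [{"hand": 0, "tx": 0, "ty": 0, "tz": 4, "roll": 0}, {"hand": 0, "tx": 0, "ty": 0, "tz": 4, "roll": 0}, {"hand": 0, "tx": 0, "ty": 0, "tz": 4, "roll": 0}, {"hand": 0, "tx": 0, "ty": 0, "tz": 4, "roll": 0}]}}

```text
t: 3.8
position: [0.5941, -0.191, 0.7941]
tool_rot: [0.571, 0.417, -0.57, 0.419]
contact_force: [0.3, 0.7, 1.8]
opening: 0.0006
```

```bash
python3 - <<'E'
from h import *
s=ctrl.get_state();print(s['joint_positions'].round(3),s['position'].round(3),R.from_quat(s['tool_rot']).as_matrix().round(3).tolist())
E
```

```text
[-0.397  0.389  0.361 -0.     2.387  1.479] [ 0.594 -0.191  0.794] [[0.003, 0.954, -0.301], [-0.001, -0.301, -0.954], [-1.0, 0.004, 0.0]]
```

Request:
{"fn": "jog_arm", "kwargs": {"deltas": [{"hand": 0, "tx": 0, "ty": 0, "tz": 3, "roll": 0}, {"hand": 0, "tx": 0, "ty": 0, "tz": 3, "roll": 0}, {"hand": 0, "tx": 0, "ty": 0, "tz": 3, "roll": 0}, {"hand": 0, "tx": 0, "ty": 0, "tz": 3, "roll": 0}]}}

```text
t: 4.13
position: [0.5692, -0.1845, 0.8425]
tool_rot: [0.574, 0.413, -0.567, 0.423]
contact_force: [0.2, -0.4, -0.3]
opening: 0.001
```

```bash
cat > st.py <<'E'
from h import *
s=ctrl.get_state();M=R.from_quat(s['tool_rot']).as_matrix()
print(round(s['t'],2),s['joint_positions'].round(3),s['position'].round(4),'tip',(s['position']+.025*M[:,0]).round(4),'lean',np.degrees(np.arccos(-M[2,0])).round(1),'leanaz',np.arctan2(M[1,0],M[0,0]).round(3),'jaw',M[:,2].round(3),'F',s['contact_force'].round(1))
E
python3 st.py
```

```text
4.13 [-0.404  0.53   0.032  0.005  2.562  1.477] [ 0.5692 -0.1845  0.8425] tip [ 0.5696 -0.1847  0.8175] lean 1.0 leanaz -0.254 jaw [-0.302 -0.953 -0.001] F [ 0.2 -0.4 -0.3]
```

Request:
{"fn": "jog_arm", "kwargs": {"deltas": [{"hand": 0, "tx": 0, "ty": 0, "tz": 4, "roll": 0}, {"hand": 0, "tx": 0, "ty": 0, "tz": 4, "roll": 0}, {"hand": 0, "tx": 0, "ty": 0, "tz": 4, "roll": 0}, {"hand": 0, "tx": 0, "ty": 0, "tz": 4, "roll": 0}, {"hand": 0, "tx": 0, "ty": 0, "tz": 4, "roll": 0}, {"hand": 0, "tx": 0, "ty": 0, "tz": 4, "roll": 0}]}}

```text
t: 4.63
position: [0.4706, -0.1518, 0.9187]
tool_rot: [0.593, 0.384, -0.546, 0.45]
contact_force: [1.0, -1.0, 0.4]
opening: 0.0008
```

```bash
python3 st.py
```

```text
4.63 [-0.427  0.393  0.025  0.025  2.61   1.472] [ 0.4706 -0.1518  0.9187] tip [ 0.4733 -0.1527  0.8939] lean 6.5 leanaz -0.316 jaw [-0.301 -0.953  0.001] F [ 1.  -1.   0.4]
```

Request:
{"fn": "jog_arm", "kwargs": {"deltas": [{"hand": 0, "tx": -3, "ty": 1, "tz": -2, "roll": 0}, {"hand": 0, "tx": -3, "ty": 1, "tz": -2, "roll": 0}, {"hand": 0, "tx": -3, "ty": 1, "tz": 0, "roll": 0}]}}

```text
t: 4.88
position: [0.4144, -0.1339, 0.9003]
tool_rot: [0.592, 0.386, -0.547, 0.448]
contact_force: [1.3, 0.3, -0.1]
opening: 0.0003
```

```bash
python3 st.py
```

```text
4.88 [-0.445  0.076  0.498  0.023  2.46   1.451] [ 0.4144 -0.1339  0.9003] tip [ 0.417  -0.1348  0.8755] lean 6.2 leanaz -0.308 jaw [-0.302 -0.953  0.   ] F [ 1.3  0.3 -0.1]
```

```bash
python3 - <<'E'
import numpy as np
from scipy.optimize import least_squares
d=[(.124,1.65,1.367,.65,.24),(.389,.361,2.387,.624,.794),(.53,.032,2.562,.598,.8425),(.393,.025,2.61,.4945,.9187),(.076,.498,2.46,.4355,.9003)]
def fk(p,a,b,c):
    h,L1,L2,D,o,k=p
    return np.array([k+L1*np.sin(a)+L2*np.sin(a+b)+o*np.cos(a+b)+D*np.sin(a+b+c),h+L1*np.cos(a)+L2*np.cos(a+b)-o*np.sin(a+b)+D*np.cos(a+b+c)])
s=least_squares(lambda p:np.ravel([fk(p,*x[:3])-x[3:] for x in d]),[.3,.45,.4,.25,0,0]);print(s.x.round(3),np.abs(s.fun).max())
for j2 in (-.6,-.4,-.2,0):
    for j3 in (.2,.4,.6): print(j2,j3,'lean',np.degrees(np.pi-j2-j3-2.68).round(1),fk(s.x,j2,j3,2.68).round(3))
E
```

```text
[0.234 0.45  0.612 0.275 0.043 0.003] 0.00014811351044086152
-0.6 0.2 lean 49.4 [-0.241  1.007]
-0.6 0.4 lean 37.9 [-0.161  0.997]
-0.6 0.6 lean 26.4 [-0.085  0.972]
-0.4 0.2 lean 37.9 [-0.082  1.04 ]
-0.4 0.4 lean 26.4 [-0.006  1.015]
-0.4 0.6 lean 15.0 [0.063 0.974]
-0.2 0.2 lean 26.4 [0.079 1.041]
-0.2 0.4 lean 15.0 [0.149 1.001]
-0.2 0.6 lean 3.5 [0.209 0.948]
0 0.2 lean 15.0 [0.238 1.01 ]
0 0.4 lean 3.5 [0.298 0.957]
0 0.6 lean -7.9 [0.346 0.893]
```

Request:
{"fn": "jog_arm", "kwargs": {"deltas": [{"hand": 0, "tx": 3.1, "ty": -1, "tz": -2, "roll": 0}, {"hand": 0, "tx": 3.1, "ty": -1, "tz": -2, "roll": 0}, {"hand": 0, "tx": 3.1, "ty": -1, "tz": -2, "roll": 0}, {"hand": 0, "tx": 3.1, "ty": -1, "tz": -2, "roll": 0}, {"hand": 0, "tx": 3.1, "ty": -1, "tz": -2, "roll": 0}, {"hand": 0, "tx": 3.1, "ty": -1, "tz": -2, "roll": 0}, {"hand": 0, "tx": 3.1, "ty": -1, "tz": -2, "roll": 0}, {"hand": 0, "tx": 3.1, "ty": -1, "tz": -2, "roll": 0}, {"hand": 0, "tx": 3.1, "ty": -1, "tz": -2, "roll": 0}, {"hand": 0, "tx": 2, "ty": -0.6, "tz": -1, "roll": 0}]}}

```text
t: 5.72
position: [0.715, -0.2304, 0.7103]
tool_rot: [0.592, 0.386, -0.547, 0.448]
contact_force: [0.6, 0.1, -1.1]
opening: 0.0005
```

Request:
{"fn": "jog_arm", "kwargs": {"deltas": [{"hand": 0, "tx": 2.5, "ty": -0.8, "tz": 2.2, "roll": 0}, {"hand": 0, "tx": 2.5, "ty": -0.8, "tz": 2.2, "roll": 0}, {"hand": 0, "tx": 2.5, "ty": -0.8, "tz": 2.2, "roll": 0}, {"hand": 0, "tx": 2.5, "ty": -0.8, "tz": 2.2, "roll": 0}, {"hand": 0, "tx": 2.5, "ty": -0.8, "tz": 2.2, "roll": 0}, {"hand": 0, "tx": 2.5, "ty": -0.8, "tz": 2.2, "roll": 0}]}}

```text
t: 6.22
position: [0.7531, -0.2421, 0.7343]
tool_rot: [0.61, 0.356, -0.525, 0.475]
contact_force: [-0.2, 0.5, 0.6]
opening: 0.0006
```

```bash
python3 st.py
```

```text
6.22 [-0.384  0.706  0.025  0.018  2.204  1.505] [ 0.7531 -0.2421  0.7343] tip [ 0.758  -0.2437  0.7099] lean 11.9 leanaz -0.313 jaw [-0.302 -0.953  0.001] F [-0.2  0.5  0.6]
```

Request:
{"fn": "jog_arm", "kwargs": {"deltas": [{"hand": 0, "tx": 2.8, "ty": -0.9, "tz": 2.8, "roll": 0}, {"hand": 0, "tx": 2.8, "ty": -0.9, "tz": 2.8, "roll": 0}, {"hand": 0, "tx": 2.8, "ty": -0.9, "tz": 2.8, "roll": 0}, {"hand": 0, "tx": 2.8, "ty": -0.9, "tz": 2.8, "roll": 0}, {"hand": 0, "tx": 2.8, "ty": -0.9, "tz": 2.8, "roll": 0}, {"hand": 0, "tx": 2.8, "ty": -0.9, "tz": 2.8, "roll": 0}, {"hand": 0, "tx": 2.8, "ty": -0.9, "tz": 2.8, "roll": 0}, {"hand": 0, "tx": 2.8, "ty": -0.9, "tz": 2.8, "roll": 0}, {"hand": 0, "tx": 2.8, "ty": -0.9, "tz": 2.8, "roll": 0}, {"hand": 0, "tx": 2.8, "ty": -0.9, "tz": 2.8, "roll": 0}]}}

```text
t: 7.05
position: [0.805, -0.2589, 0.7569]
tool_rot: [0.647, 0.284, -0.467, 0.532]
contact_force: [0.7, -0.3, 0.3]
opening: 0.0001
```

```bash
python3 st.py
```

```text
7.05 [-0.384  0.701  0.025  0.034  1.98   1.513] [ 0.805  -0.2589  0.7569] tip [ 0.8151 -0.2622  0.7342] lean 25.0 leanaz -0.311 jaw [-0.302 -0.953  0.002] F [ 0.7 -0.3  0.3]
```

Request:
{"fn": "jog_arm", "kwargs": {"deltas": [{"hand": 0, "tx": 2.8, "ty": -0.9, "tz": 2.8, "roll": 0}, {"hand": 0, "tx": 2.8, "ty": -0.9, "tz": 2.8, "roll": 0}, {"hand": 0, "tx": 2.8, "ty": -0.9, "tz": 2.8, "roll": 0}, {"hand": 0, "tx": 2.8, "ty": -0.9, "tz": 2.8, "roll": 0}, {"hand": 0, "tx": 2.8, "ty": -0.9, "tz": 2.8, "roll": 0}, {"hand": 0, "tx": 2.8, "ty": -0.9, "tz": 2.8, "roll": 0}, {"hand": 0, "tx": -3, "ty": 1, "tz": -2.5, "roll": 0}, {"hand": 0, "tx": -3, "ty": 1, "tz": -2.5, "roll": 0}, {"hand": 0, "tx": -3, "ty": 1, "tz": -2.5, "roll": 0}]}}

```text
t: 7.8
position: [0.7975, -0.2567, 0.7446]
tool_rot: [0.666, 0.234, -0.426, 0.566]
contact_force: [1.1, -0.1, 1.3]
opening: 0.0007
```

```bash
python3 st.py
```

```text
7.8 [-0.389  0.372  0.577  0.043  1.607  1.502] [ 0.7975 -0.2567  0.7446] tip [ 0.8107 -0.2609  0.7238] lean 33.6 leanaz -0.311 jaw [-0.302 -0.953  0.003] F [ 1.1 -0.1  1.3]
```

```bash
cat > go.py <<'E'
import sys
from h import *
f=np.load('fit.npy');o=f[:3];Rm=R.from_euler('ZY',[f[3],-np.pi/6]).as_matrix()
s=ctrl.get_state();M=R.from_quat(s['tool_rot']).as_matrix()
tip=s['position']+.025*M[:,0]
print('t',round(s['t'],2),'tip lid mm',(Rm.T@(tip-o)*1e3).round(1),'lean',np.degrees(np.arccos(-M[2,0])).round(1),'F lid',(Rm.T@s['contact_force']).round(1))
cur=tip
for a in sys.argv[1:]:
    p=o+Rm@(np.array(eval(a))/1e3); d=(p-cur)*100
    print(a,'tip',p.round(3),'delta cm',d.round(2),'n',np.linalg.norm(d).round(2)); cur=p
E
python3 go.py "(-89,0,150)" "(-89,0,25)" "(-89,0,-19)" "(-89,0,25)" "(-89,0,70)"
```

```text
t 7.8 tip lid mm [ 484.4 -126.1  385.8] lean 33.6 F lid [1.6 0.2 0.6]
(-89,0,150) tip [ 0.488 -0.027  0.233] delta cm [-32.3   23.44 -49.09] n 63.27
(-89,0,25) tip [ 0.547 -0.045  0.125] delta cm [  5.96  -1.89 -10.83] n 12.5
(-89,0,-19) tip [ 0.568 -0.052  0.087] delta cm [ 2.1  -0.66 -3.81] n 4.4
(-89,0,25) tip [ 0.547 -0.045  0.125] delta cm [-2.1   0.66  3.81] n 4.4
(-89,0,70) tip [ 0.526 -0.039  0.164] delta cm [-2.15  0.68  3.9 ] n 4.5
```

Request:
{"fn": "jog_arm", "kwargs": {"deltas": [{"hand": 0, "tx": -3.2, "ty": 2.3, "tz": -0.9, "roll": 0}, {"hand": 0, "tx": -3.2, "ty": 2.3, "tz": -0.9, "roll": 0}, {"hand": 0, "tx": -3.2, "ty": 2.3, "tz": -0.9, "roll": 0}, {"hand": 0, "tx": -3.2, "ty": 2.3, "tz": -0.9, "roll": 0}, {"hand": 0, "tx": -3.2, "ty": 2.3, "tz": -0.9, "roll": 0}, {"hand": 0, "tx": -3.2, "ty": 2.3, "tz": -0.9, "roll": 0}, {"hand": 0, "tx": -3.2, "ty": 2.3, "tz": -0.9, "roll": 0}, {"hand": 0, "tx": -3.2, "ty": 2.3, "tz": -0.9, "roll": 0}, {"hand": 0, "tx": -3.2, "ty": 2.3, "tz": -0.9, "roll": 0}, {"hand": 0, "tx": -3.2, "ty": 2.3, "tz": -0.9, "roll": 0}]}}

```text
t: 8.63
position: [0.4744, -0.0255, 0.6572]
tool_rot: [0.667, 0.234, -0.425, 0.565]
contact_force: [0.5, 0.7, 0.5]
opening: 0.0002
```

Request:
{"fn": "jog_arm", "kwargs": {"deltas": [{"hand": 0, "tx": 0, "ty": 0, "tz": -4, "roll": 0}, {"hand": 0, "tx": 0, "ty": 0, "tz": -4, "roll": 0}, {"hand": 0, "tx": 0, "ty": 0, "tz": -4, "roll": 0}, {"hand": 0, "tx": 0, "ty": 0, "tz": -4, "roll": 0}, {"hand": 0, "tx": 0, "ty": 0, "tz": -4, "roll": 0}, {"hand": 0, "tx": 0, "ty": 0, "tz": -4, "roll": 0}, {"hand": 0, "tx": 0, "ty": 0, "tz": -4, "roll": 0}, {"hand": 0, "tx": 0, "ty": 0, "tz": -4, "roll": 0}, {"hand": 0, "tx": 0, "ty": 0, "tz": -4, "roll": 0}, {"hand": 0, "tx": 0, "ty": 0, "tz": -4, "roll": 0}]}}

```text
t: 9.47
position: [0.4779, -0.0262, 0.2563]
tool_rot: [0.667, 0.234, -0.425, 0.566]
contact_force: [1.1, 0.4, -0.4]
opening: 0.0003
```

```bash
python3 go.py "(-89,0,40)" "(-89,0,-19)"; python3 - <<'E'
from h import *
p=cap('top')
f=np.load('fit.npy')
s=ctrl.get_state();M=R.from_quat(s['tool_rot']).as_matrix();q=proj(p,s['position']+.025*M[:,0])[0]
im=p['color'][:,:,::-1].copy();c=cv2.resize(im[110:240,200:370],(680,520),interpolation=cv2.INTER_CUBIC)
cv2.circle(c,tuple(((q-[200,110])*4).astype(int)),4,(255,0,255),1)
cv2.imwrite('pics/e.png',c)
E
```

```text
t 9.47 tip lid mm [-83.9  -2.7 150. ] lean 33.7 F lid [ 0.6  0.7 -0.8]
(-89,0,40) tip [ 0.54  -0.043  0.138] delta cm [ 4.91 -1.27 -9.78] n 11.02
(-89,0,-19) tip [ 0.568 -0.052  0.087] delta cm [ 2.81 -0.89 -5.11] n 5.9
```

View pics/e.png

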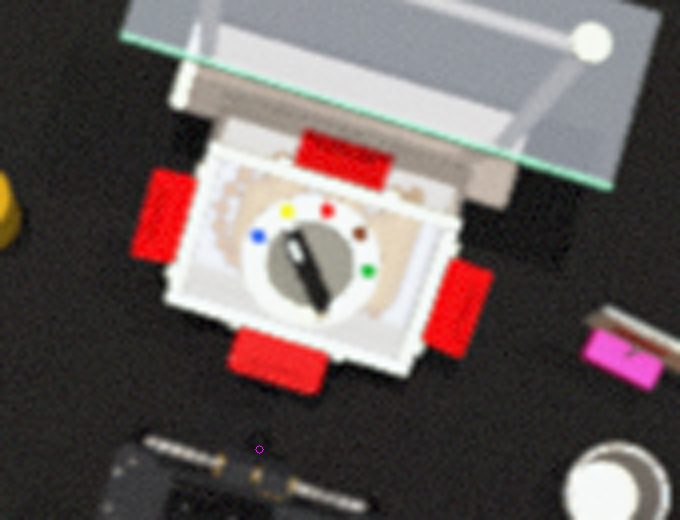

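Request:
{"fn": "jog_arm", "kwargs": {"deltas": [{"hand": 0, "tx": 1.6, "ty": -0.4, "tz": -3.3, "roll": 0}, {"hand": 0, "tx": 1.6, "ty": -0.4, "tz": -3.3, "roll": 0}, {"hand": 0, "tx": 1.7, "ty": -0.5, "tz": -3.2, "roll": 0}, {"hand": 0, "tx": 0.47, "ty": -0.15, "tz": -0.85, "roll": 0}, {"hand": 0, "tx": 0.47, "ty": -0.15, "tz": -0.85, "roll": 0}, {"hand": 0, "tx": 0.47, "ty": -0.15, "tz": -0.85, "roll": 0}, {"hand": 0, "tx": 0.47, "ty": -0.15, "tz": -0.85, "roll": 0}]}}

```text
t: 10.1
position: [0.5469, -0.0455, 0.1258]
tool_rot: [0.666, 0.235, -0.426, 0.565]
contact_force: [-19.1, 4.2, 17.9]
opening: 0.0004
```

Request:
{"fn": "jog_arm", "kwargs": {"deltas": [{"hand": 0, "tx": 0.47, "ty": -0.15, "tz": -0.85, "roll": 0}, {"hand": 0, "tx": 0.47, "ty": -0.15, "tz": -0.85, "roll": 0}, {"hand": 0, "tx": 0, "ty": 0, "tz": 0, "roll": 0}]}}

```text
t: 10.35
position: [0.5563, -0.0487, 0.1075]
tool_rot: [0.666, 0.235, -0.426, 0.565]
contact_force: [-0.1, 0.6, -0.5]
opening: 0.0
```

```bash
python3 go.py "(-89,0,70)" "(-60,112,80)" "(0,120,40)" "(0,120,-19)"; python3 - <<'E'
from h import *
for n in('top','scene'):
    p=cap(n);h=cv2.cvtColor(p['color'],cv2.COLOR_RGB2HSV)
    m=(((h[...,0]<8)|(h[...,0]>172))&(h[...,1]>150)&(h[...,2]>90)).astype(np.uint8)
    r0,r1,c0,c1=(130,215,225,330) if n=='top' else (150,230,180,265)
    M=np.zeros_like(m);M[r0:r1,c0:c1]=m[r0:r1,c0:c1]
    k,l,s,cc=cv2.connectedComponentsWithStats(M)
    print(n,[(s[i].tolist(),cc[i].round(1).tolist()) for i in range(1,k) if s[i,4]>8])
E
```

```text
t 10.35 tip lid mm [-87.7  -0.5 -19.6] lean 33.5 F lid [-0.5  0.5 -0.3]
(-89,0,70) tip [ 0.526 -0.039  0.164] delta cm [-4.36  1.43  7.7 ] n 8.96
(-60,112,80) tip [0.579 0.062 0.187] delta cm [ 5.3  10.07  2.32] n 11.61
(0,120,40) tip [0.65  0.048 0.182] delta cm [ 7.1  -1.41 -0.46] n 7.26
(0,120,-19) tip [0.678 0.039 0.131] delta cm [ 2.81 -0.89 -5.11] n 5.9
top [([274, 143, 24, 14, 207], [285.5, 149.5]), ([232, 152, 17, 24, 270], [240.1, 163.5]), ([306, 175, 18, 25, 274], [314.2, 186.5])]
scene [([195, 163, 23, 9, 178], [205.5, 167.0]), ([233, 216, 24, 8, 140], [244.8, 219.6])]
```

Request:
{"fn": "jog_arm", "kwargs": {"deltas": [{"hand": 0, "tx": -1.45, "ty": 0.48, "tz": 2.57, "roll": 0}, {"hand": 0, "tx": -1.45, "ty": 0.48, "tz": 2.57, "roll": 0}, {"hand": 0, "tx": -1.45, "ty": 0.48, "tz": 2.57, "roll": 0}, {"hand": 0, "tx": 1.77, "ty": 3.36, "tz": 0.77, "roll": 0}, {"hand": 0, "tx": 1.77, "ty": 3.36, "tz": 0.77, "roll": 0}, {"hand": 0, "tx": 1.77, "ty": 3.36, "tz": 0.77, "roll": 0}, {"hand": 0, "tx": 3.55, "ty": -0.7, "tz": -0.23, "roll": 0}, {"hand": 0, "tx": 3.55, "ty": -0.7, "tz": -0.23, "roll": 0}, {"hand": 0, "tx": 0, "ty": 0, "tz": 0, "roll": 0}]}}

```text
t: 11.2
position: [0.639, 0.0537, 0.2022]
tool_rot: [0.666, 0.236, -0.426, 0.565]
contact_force: [-0.3, -0.7, -0.8]
opening: 0.0003
```

```bash
python3 go.py "(0,120,15)" "(0,120,-19)"
```

```text
t 11.2 tip lid mm [  1.1 122.1  38.4] lean 33.5 F lid [-0.5 -0.8 -0.7]
(0,120,15) tip [0.662 0.044 0.16 ] delta cm [ 0.96 -0.52 -2.09] n 2.35
(0,120,-19) tip [0.678 0.039 0.131] delta cm [ 1.62 -0.51 -2.94] n 3.4
```

Request:
{"fn": "jog_arm", "kwargs": {"deltas": [{"hand": 0, "tx": 0.48, "ty": -0.26, "tz": -1.05, "roll": 0}, {"hand": 0, "tx": 0.48, "ty": -0.26, "tz": -1.05, "roll": 0}, {"hand": 0, "tx": 0.32, "ty": -0.1, "tz": -0.59, "roll": 0}, {"hand": 0, "tx": 0.32, "ty": -0.1, "tz": -0.59, "roll": 0}, {"hand": 0, "tx": 0.32, "ty": -0.1, "tz": -0.59, "roll": 0}, {"hand": 0, "tx": 0.32, "ty": -0.1, "tz": -0.59, "roll": 0}, {"hand": 0, "tx": 0.32, "ty": -0.1, "tz": -0.59, "roll": 0}, {"hand": 0, "tx": 0, "ty": 0, "tz": 0, "roll": 0}]}}

```text
t: 11.87
position: [0.6589, 0.0424, 0.1479]
tool_rot: [0.665, 0.237, -0.428, 0.564]
contact_force: [0.6, 0.2, -0.0]
opening: 0.0006
```

```bash
cat > red.py <<'E'
from h import *
for n in('top','scene'):
    p=cap(n);h=cv2.cvtColor(p['color'],cv2.COLOR_RGB2HSV)
    m=(((h[...,0]<8)|(h[...,0]>172))&(h[...,1]>150)&(h[...,2]>90)).astype(np.uint8)
    r0,r1,c0,c1=(130,215,225,330) if n=='top' else (150,230,180,265)
    M=np.zeros_like(m);M[r0:r1,c0:c1]=m[r0:r1,c0:c1]
    k,l,s,cc=cv2.connectedComponentsWithStats(M)
    print(n,[(s[i].tolist(),cc[i].round(1).tolist()) for i in range(1,k) if s[i,4]>8])
E
python3 go.py "(0,120,50)" "(0,120,90)" "(-30,0,90)" "(0,-119,50)" "(0,-119,15)" "(0,-119,-19)"; python3 red.py
```

```text
t 11.87 tip lid mm [ -6.8 117.2 -19.8] lean 33.2 F lid [ 0.5  0.4 -0.3]
(0,120,50) tip [0.645 0.05  0.191] delta cm [-2.68  1.14  6.38] n 7.01
(0,120,90) tip [0.626 0.056 0.225] delta cm [-1.91  0.6   3.46] n 4.0
(-30,0,90) tip [ 0.565 -0.051  0.21 ] delta cm [ -6.1  -10.66  -1.5 ] n 12.37
(0,-119,50) tip [ 0.573 -0.178  0.191] delta cm [  0.79 -12.73  -1.96] n 12.91
(0,-119,15) tip [ 0.59  -0.184  0.16 ] delta cm [ 1.67 -0.53 -3.03] n 3.5
(0,-119,-19) tip [ 0.606 -0.189  0.131] delta cm [ 1.62 -0.51 -2.94] n 3.4
top [([274, 143, 24, 14, 206], [285.5, 149.6]), ([244, 153, 5, 12, 27], [246.1, 159.0]), ([306, 175, 18, 25, 273], [314.2, 186.6])]
scene [([195, 163, 23, 9, 178], [205.5, 167.0]), ([229, 217, 15, 10, 91], [235.8, 221.4])]
```

Request:
{"fn": "jog_arm", "kwargs": {"deltas": [{"hand": 0, "tx": -1.34, "ty": 0.57, "tz": 3.19, "roll": 0}, {"hand": 0, "tx": -1.34, "ty": 0.57, "tz": 3.19, "roll": 0}, {"hand": 0, "tx": -1.91, "ty": 0.6, "tz": 3.46, "roll": 0}, {"hand": 0, "tx": -2.03, "ty": -3.55, "tz": -0.5, "roll": 0}, {"hand": 0, "tx": -2.03, "ty": -3.55, "tz": -0.5, "roll": 0}, {"hand": 0, "tx": -2.03, "ty": -3.55, "tz": -0.5, "roll": 0}, {"hand": 0, "tx": 0.2, "ty": -3.18, "tz": -0.49, "roll": 0}, {"hand": 0, "tx": 0.2, "ty": -3.18, "tz": -0.49, "roll": 0}, {"hand": 0, "tx": 0.2, "ty": -3.18, "tz": -0.49, "roll": 0}, {"hand": 0, "tx": 0.2, "ty": -3.18, "tz": -0.49, "roll": 0}]}}

```text
t: 12.8
position: [0.5607, -0.175, 0.2146]
tool_rot: [0.666, 0.236, -0.427, 0.565]
contact_force: [0.4, 0.9, -0.2]
opening: 0.0005
```

```bash
python3 go.py "(2,-119,15)" "(2,-119,-19)"; python3 red.py
```

```text
t 12.8 tip lid mm [   2.4 -119.7   52. ] lean 33.4 F lid [-0.   1.  -0.2]
(2,-119,15) tip [ 0.591 -0.184  0.161] delta cm [ 1.75 -0.48 -3.23] n 3.7
(2,-119,-19) tip [ 0.608 -0.189  0.132] delta cm [ 1.62 -0.51 -2.94] n 3.4
top [([274, 143, 24, 14, 206], [285.5, 149.6]), ([243, 154, 6, 19, 36], [245.4, 162.6]), ([306, 175, 18, 19, 195], [314.6, 183.4])]
scene [([195, 163, 23, 9, 174], [205.4, 167.0]), ([228, 216, 20, 11, 119], [237.6, 221.1])]
```

Request:
{"fn": "jog_arm", "kwargs": {"deltas": [{"hand": 0, "tx": 0.58, "ty": -0.16, "tz": -1.08, "roll": 0}, {"hand": 0, "tx": 0.58, "ty": -0.16, "tz": -1.08, "roll": 0}, {"hand": 0, "tx": 0.58, "ty": -0.16, "tz": -1.08, "roll": 0}, {"hand": 0, "tx": 0.32, "ty": -0.1, "tz": -0.59, "roll": 0}, {"hand": 0, "tx": 0.32, "ty": -0.1, "tz": -0.59, "roll": 0}, {"hand": 0, "tx": 0.32, "ty": -0.1, "tz": -0.59, "roll": 0}, {"hand": 0, "tx": 0.32, "ty": -0.1, "tz": -0.59, "roll": 0}, {"hand": 0, "tx": 0.32, "ty": -0.1, "tz": -0.59, "roll": 0}, {"hand": 0, "tx": 0, "ty": 0, "tz": 0, "roll": 0}]}}

```text
t: 13.65
position: [0.5941, -0.1827, 0.1503]
tool_rot: [0.665, 0.237, -0.428, 0.564]
contact_force: [-0.3, -0.2, -0.3]
opening: 0.0004
```

```bash
python3 go.py "(2,-119,50)" "(-20,-119,90)" "(0,0,70)" "(89,0,50)" "(89,0,15)" "(89,0,-19)"; python3 red.py
```

```text
t 13.65 tip lid mm [  -0.3 -116.9  -20.8] lean 33.2 F lid [-0.4 -0.3 -0.1]
(2,-119,50) tip [ 0.575 -0.179  0.192] delta cm [-3.25  0.8   6.24] n 7.08
(-20,-119,90) tip [ 0.537 -0.167  0.215] delta cm [-3.72  1.18  2.36] n 4.57
(0,0,70) tip [ 0.599 -0.062  0.208] delta cm [ 6.19 10.52 -0.73] n 12.23
(89,0,50) tip [ 0.682 -0.088  0.235] delta cm [ 8.3  -2.63  2.72] n 9.12
(89,0,15) tip [ 0.699 -0.093  0.205] delta cm [ 1.67 -0.53 -3.03] n 3.5
(89,0,-19) tip [ 0.715 -0.098  0.176] delta cm [ 1.62 -0.51 -2.94] n 3.4
top [([274, 143, 24, 14, 207], [285.5, 149.5]), ([243, 154, 6, 19, 35], [245.3, 162.8]), ([310, 175, 4, 8, 9], [311.7, 178.2])]
scene [([228, 216, 20, 10, 117], [237.6, 221.0])]
```

Request:
{"fn": "jog_arm", "kwargs": {"deltas": [{"hand": 0, "tx": -1.63, "ty": 0.4, "tz": 3.12, "roll": 0}, {"hand": 0, "tx": -1.63, "ty": 0.4, "tz": 3.12, "roll": 0}, {"hand": 0, "tx": -1.86, "ty": 0.6, "tz": 1.18, "roll": 0}, {"hand": 0, "tx": -1.86, "ty": 0.6, "tz": 1.18, "roll": 0}, {"hand": 0, "tx": 2.06, "ty": 3.5, "tz": -0.24, "roll": 0}, {"hand": 0, "tx": 2.06, "ty": 3.5, "tz": -0.24, "roll": 0}, {"hand": 0, "tx": 2.06, "ty": 3.5, "tz": -0.24, "roll": 0}, {"hand": 0, "tx": 2, "ty": -0.6, "tz": 0.6, "roll": 0}, {"hand": 0, "tx": 0, "ty": 0, "tz": 0, "roll": 0}]}}

```text
t: 14.5
position: [0.6091, -0.0621, 0.2389]
tool_rot: [0.666, 0.237, -0.425, 0.566]
contact_force: [-1.0, -0.5, 0.0]
opening: 0.0003
```

```bash
python3 go.py  "(89,0,50)" "(89,0,15)" "(89,0,-19)"; python3 red.py
python3 - <<'E'
from h import *
a=cap('scene','x.png');b=cap('top')
c=np.hstack([cv2.resize(p['color'][r:r+120,q:q+120][:,:,::-1],(400,400),interpolation=cv2.INTER_CUBIC) for p,r,q in((a,140,165),(b,110,220))])
cv2.imwrite('pics/f.png',c)
E
```

```text
t 14.5 tip lid mm [25.1  2.7 67. ] lean 33.5 F lid [-0.7 -0.7  0.4]
(89,0,50) tip [ 0.682 -0.088  0.235] delta cm [ 6.01 -2.18  1.73] n 6.62
(89,0,15) tip [ 0.699 -0.093  0.205] delta cm [ 1.67 -0.53 -3.03] n 3.5
(89,0,-19) tip [ 0.715 -0.098  0.176] delta cm [ 1.62 -0.51 -2.94] n 3.4
top [([274, 143, 24, 14, 206], [285.5, 149.6]), ([243, 154, 6, 17, 35], [245.5, 162.2]), ([308, 175, 6, 13, 20], [310.4, 181.6])]
scene [([228, 216, 20, 10, 118], [237.7, 221.0])]
```

View pics/f.png

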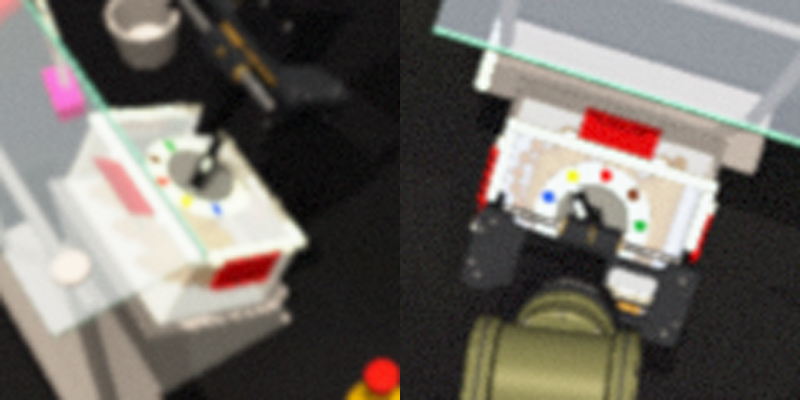

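Request:
{"fn": "jog_arm", "kwargs": {"deltas": [{"hand": 0, "tx": 2, "ty": -0.73, "tz": 0.58, "roll": 0}, {"hand": 0, "tx": 2, "ty": -0.73, "tz": 0.58, "roll": 0}, {"hand": 0, "tx": 2, "ty": -0.73, "tz": 0.58, "roll": 0}, {"hand": 0, "tx": 0.56, "ty": -0.18, "tz": -1.01, "roll": 0}, {"hand": 0, "tx": 0.56, "ty": -0.18, "tz": -1.01, "roll": 0}, {"hand": 0, "tx": 0, "ty": 0, "tz": 0, "roll": 0}]}}

```text
t: 15.2
position: [0.6754, -0.0904, 0.2289]
tool_rot: [0.665, 0.238, -0.43, 0.563]
contact_force: [-0.6, 0.2, -0.9]
opening: 0.0001
```

```bash
python3 go.py  "(89,0,15)" "(89,0,-19)"
```

```text
t 15.2 tip lid mm [81.9 -4.4 22.5] lean 32.9 F lid [-1.1  0.  -0.5]
(89,0,15) tip [ 0.699 -0.093  0.205] delta cm [ 1.07  0.12 -0.29] n 1.12
(89,0,-19) tip [ 0.715 -0.098  0.176] delta cm [ 1.62 -0.51 -2.94] n 3.4
```

Request:
{"fn": "jog_arm", "kwargs": {"deltas": [{"hand": 0, "tx": 1.07, "ty": 0.12, "tz": -0.29, "roll": 0}, {"hand": 0, "tx": 0, "ty": 0, "tz": 0, "roll": 0}, {"hand": 0, "tx": 0.34, "ty": -0.1, "tz": -0.59, "roll": 0}, {"hand": 0, "tx": 0.34, "ty": -0.1, "tz": -0.59, "roll": 0}, {"hand": 0, "tx": 0.34, "ty": -0.1, "tz": -0.59, "roll": 0}, {"hand": 0, "tx": 0.34, "ty": -0.1, "tz": -0.59, "roll": 0}, {"hand": 0, "tx": 0.34, "ty": -0.1, "tz": -0.59, "roll": 0}, {"hand": 0, "tx": 0, "ty": 0, "tz": 0, "roll": 0}]}}

```text
t: 15.87
position: [0.7044, -0.0935, 0.1989]
tool_rot: [0.665, 0.237, -0.428, 0.564]
contact_force: [0.0, -0.3, -0.4]
opening: 0.0007
```

```bash
python3 go.py  "(89,0,-19)" "(89,0,60)" "(-20,0,80)"; python3 red.py
```

```text
t 15.87 tip lid mm [ 91.8   1.4 -17.9] lean 33.1 F lid [-0.1 -0.3 -0.4]
(89,0,-19) tip [ 0.715 -0.098  0.176] delta cm [-0.22 -0.08 -0.24] n 0.33
(89,0,60) tip [ 0.678 -0.087  0.244] delta cm [-3.77  1.19  6.84] n 7.9
(-20,0,80) tip [ 0.578 -0.055  0.207] delta cm [-9.95  3.15 -3.72] n 11.08
top [([243, 154, 7, 19, 42], [245.8, 161.7]), ([308, 175, 6, 15, 25], [310.4, 181.0])]
scene [([228, 216, 20, 10, 119], [237.7, 221.0])]
```

Request:
{"fn": "jog_arm", "kwargs": {"deltas": [{"hand": 0, "tx": -1.26, "ty": 0.4, "tz": 2.28, "roll": 0}, {"hand": 0, "tx": -1.26, "ty": 0.4, "tz": 2.28, "roll": 0}, {"hand": 0, "tx": -1.26, "ty": 0.4, "tz": 2.28, "roll": 0}, {"hand": 0, "tx": -3.3, "ty": 1, "tz": -1.2, "roll": 0}, {"hand": 0, "tx": -3.3, "ty": 1, "tz": -1.2, "roll": 0}, {"hand": 0, "tx": -3.3, "ty": 1.1, "tz": -1.2, "roll": 0}, {"hand": 0, "tx": 0, "ty": 0, "tz": 0, "roll": 0}]}}

```text
t: 16.55
position: [0.5612, -0.0487, 0.2264]
tool_rot: [0.664, 0.24, -0.431, 0.563]
contact_force: [-0.6, -1.3, -1.9]
opening: 0.0005
```

```bash
python3 red.py; python3 go.py "(-1,40,60)" "(-1,38,22)" "(0,28,22)" "(10,25,22)" "(19,17,22)"
```

```text
top [([274, 148, 21, 9, 92], [284.3, 151.8]), ([243, 154, 6, 19, 36], [245.4, 162.6]), ([308, 175, 6, 15, 19], [310.3, 182.2])]
scene [([228, 216, 20, 10, 119], [237.7, 221.0])]
t 16.65 tip lid mm [-15.8   1.5  83.7] lean 33.3 F lid [ 1.5 -0.4  0.4]
(-1,40,60) tip [ 0.615 -0.025  0.199] delta cm [ 3.51  2.93 -1.31] n 4.76
(-1,38,22) tip [ 0.633 -0.033  0.166] delta cm [ 1.75 -0.76 -3.29] n 3.81
(0,28,22) tip [ 0.631 -0.042  0.167] delta cm [-0.22 -0.98  0.05] n 1.0
(10,25,22) tip [ 0.638 -0.048  0.172] delta cm [ 0.74 -0.55  0.5 ] n 1.04
(19,17,22) tip [ 0.643 -0.058  0.176] delta cm [ 0.5  -1.    0.45] n 1.2
```

Request:
{"fn": "jog_arm", "kwargs": {"deltas": [{"hand": 0, "tx": 1.75, "ty": 1.46, "tz": -0.65, "roll": 0}, {"hand": 0, "tx": 1.75, "ty": 1.46, "tz": -0.65, "roll": 0}, {"hand": 0, "tx": 0, "ty": 0, "tz": 0, "roll": 0}, {"hand": 0, "tx": 0.58, "ty": -0.25, "tz": -1.1, "roll": 0}, {"hand": 0, "tx": 0.58, "ty": -0.25, "tz": -1.1, "roll": 0}, {"hand": 0, "tx": 0.58, "ty": -0.25, "tz": -1.1, "roll": 0}, {"hand": 0, "tx": 0, "ty": 0, "tz": 0, "roll": 0}]}}

```text
t: 17.23
position: [0.6217, -0.0296, 0.1867]
tool_rot: [0.665, 0.237, -0.428, 0.564]
contact_force: [0.1, -0.3, -1.4]
opening: 0.0001
```

```bash
python3 go.py "(0,28,22)" "(10,25,22)" "(19,17,22)"
python3 - <<'E'
from h import *
f=np.load('fit.npy');Rm=R.from_euler('ZY',[f[3],-np.pi/6]).as_matrix()
P={n:cap(n) for n in('top','scene')}
for k,x in dict(l=(0,98.5,-13),r=(0,-98.5,-13),f=(68.5,0,-13)).items():print(k,[proj(P[n],Rm@(np.array(x)/1e3)+f[:3])[0].round(1) for n in P])
E
```

```text
t 17.23 tip lid mm [ 0.8 37.4 20.7] lean 33.2 F lid [-0.6 -0.3 -1.3]
(0,28,22) tip [ 0.631 -0.042  0.167] delta cm [-0.41 -0.86  0.07] n 0.95
(10,25,22) tip [ 0.638 -0.048  0.172] delta cm [ 0.74 -0.55  0.5 ] n 1.04
(19,17,22) tip [ 0.643 -0.058  0.176] delta cm [ 0.5  -1.    0.45] n 1.2
l [array([246.6, 163.2]), array([238.1, 220.3])]
r [array([308.7, 182.4]), array([206. , 176.3])]
f [array([284.3, 152.2]), array([203.4, 200. ])]
```

Request:
{"fn": "jog_arm", "kwargs": {"deltas": [{"hand": 0, "tx": -0.2, "ty": -0.43, "tz": 0.08, "roll": 0}, {"hand": 0, "tx": -0.2, "ty": -0.43, "tz": 0.04, "roll": 0}, {"hand": 0, "tx": 0.37, "ty": -0.27, "tz": 0.25, "roll": 0}, {"hand": 0, "tx": 0.37, "ty": -0.27, "tz": 0.25, "roll": 0}, {"hand": 0, "tx": 0.25, "ty": -0.5, "tz": 0.22, "roll": 0}, {"hand": 0, "tx": 0.25, "ty": -0.5, "tz": 0.22, "roll": 0}, {"hand": 0, "tx": 0, "ty": 0, "tz": 0, "roll": 0}, {"hand": 0, "tx": 0, "ty": 0, "tz": 0, "roll": 0}]}}

```text
t: 18.0
position: [0.6301, -0.0535, 0.1997]
tool_rot: [0.666, 0.235, -0.427, 0.565]
contact_force: [-0.3, -0.3, 0.2]
opening: 0.0003
```

```bash
python3 go.py "(19,17,22)" "(15,35,24)" "(0,35,70)" "(-100,35,150)"
python3 - <<'E'
from h import *
a=cap('scene')
cv2.imwrite('pics/g.png',cv2.resize(a['color'][160:230,180:260][:,:,::-1],(640,560),interpolation=cv2.INTER_CUBIC))
E
```

```text
t 18.0 tip lid mm [20.5 17.1 24.4] lean 33.4 F lid [-0.  -0.4  0.3]
(19,17,22) tip [ 0.643 -0.058  0.176] delta cm [-0.02 -0.01 -0.28] n 0.28
(15,35,24) tip [ 0.644 -0.039  0.176] delta cm [ 0.12  1.85 -0.03] n 1.85
(0,35,70) tip [ 0.61  -0.028  0.208] delta cm [-3.43  1.09  3.23] n 4.84
(-100,35,150) tip [0.489 0.01  0.227] delta cm [-12.07   3.82   1.93] n 12.81
```

View pics/g.png

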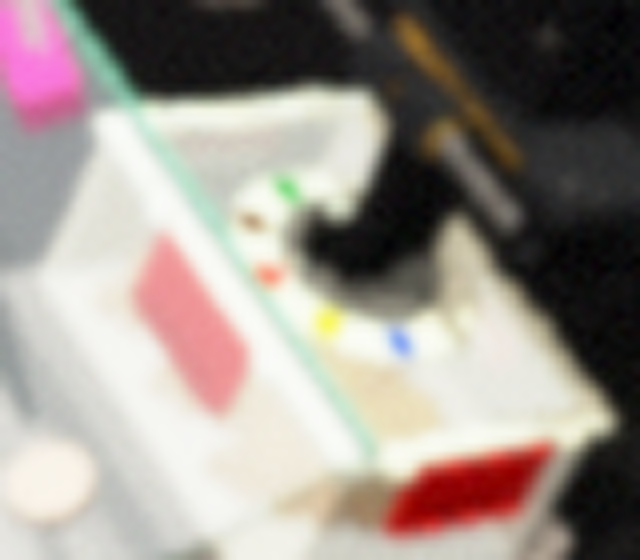

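Far and left tabs lie flat on the tub walls (pink patch at 190,320 behind the glass; red at 470,490). The finger hides the pointer, so I back off and look again.

Request:
{"fn": "jog_arm", "kwargs": {"deltas": [{"hand": 0, "tx": 0.06, "ty": 0.9, "tz": 0, "roll": 0}, {"hand": 0, "tx": 0.06, "ty": 0.9, "tz": 0, "roll": 0}, {"hand": 0, "tx": -1.7, "ty": 0.55, "tz": 1.6, "roll": 0}, {"hand": 0, "tx": -1.7, "ty": 0.55, "tz": 1.6, "roll": 0}, {"hand": 0, "tx": -3.3, "ty": 0.95, "tz": 0.9, "roll": 0}, {"hand": 0, "tx": -3.3, "ty": 0.95, "tz": 0.9, "roll": 0}, {"hand": 0, "tx": -3.3, "ty": 0.95, "tz": 0.9, "roll": 0}, {"hand": 0, "tx": -3.3, "ty": 0.95, "tz": 0.9, "roll": 0}, {"hand": 0, "tx": -2, "ty": 0, "tz": 1, "roll": 0}, {"hand": 0, "tx": 0, "ty": 0, "tz": 0, "roll": 0}]}}

```text
t: 18.88
position: [0.4433, 0.0148, 0.28]
tool_rot: [0.667, 0.235, -0.425, 0.566]
contact_force: [0.2, -0.2, 0.9]
opening: 0.0006
```

```bash
python3 st.py; python3 red.py
python3 - <<'E'
from h import *
b=cap('top')
cv2.imwrite('pics/h.png',cv2.resize(b['color'][115:245,180:375][:,:,::-1],(780,520),interpolation=cv2.INTER_CUBIC))
for t in('sauce','card','pot'): print(t,[np.round(d['position'],1).tolist() for d in spotter.find_in(b,t)[:1]])
E
```

```text
18.88 [ 0.019 -0.753  2.338 -0.212  1.003  1.959] [0.4433 0.0148 0.28  ] tip [0.4565 0.0107 0.2592] lean 33.7 leanaz -0.306 jaw [-0.3   -0.954  0.   ] F [ 0.2 -0.2  0.9]
top [([274, 148, 21, 9, 92], [284.3, 151.8]), ([243, 154, 6, 19, 36], [245.4, 162.6]), ([308, 175, 6, 15, 18], [310.3, 182.1])]
scene [([228, 216, 20, 10, 119], [237.7, 221.0])]
sauce [[193.1, 160.7]]
card [[357.5, 199.3]]
pot [[354.7, 233.0]]
```

View pics/h.png

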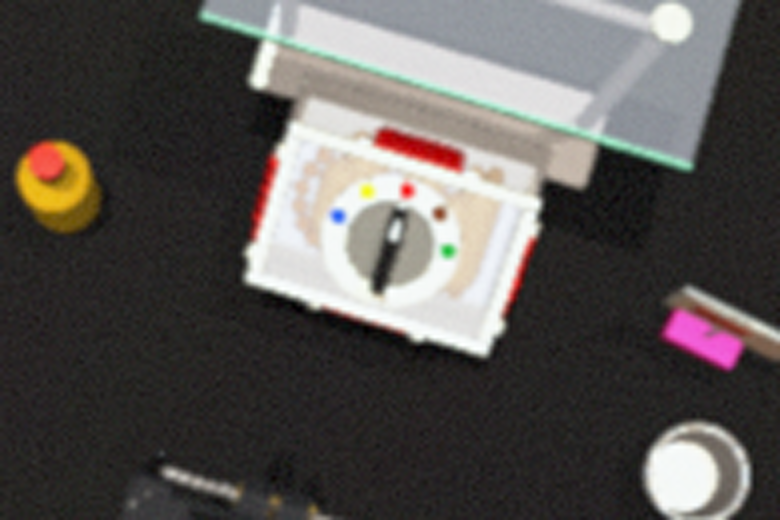

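The pointer (395,230) aims at the red dot (407,190). All four tabs show as thin red strips at the tub sides, including the near one at (365,318). The bottle, card and pot have not moved, and the hand is clear, so I'm handing in.

```bash
python3 -c "
from plant import ctrl
print(ctrl.close_job())"
```

```text
the job is handed in; nothing more can be done
None
```

All four tabs are pressed home (near, left, right, then far), and the dial is turned from yellow to red. I handed the job in at about 19 s, with the hand clear of everything.

**Leaning the hand:** The interface has no tilt command, so I pushed the arm against its reach limit until the hand leaned about 33°. That let it get under the shelf to the far tab. I pressed each tab with shut fingertips and pushed the dial's pointer bar round with them.

**Last checks:**
- **Tabs:** The left, right and far tabs match their computed home positions to within about 2 pixels. The near tab shows only as a thin red strip at the low edge.
- **Dial:** The pointer aims at the red dot, judged from the top picture after backing off.
- **Bystanders:** The sauce bottle, picture card and steel pot are within about 2 pixels of where they started, which is the finder's usual error.
- **Forces:** They were near zero after each press. The highest reading I saw was about 26 N, part-way through the near tab, which I pressed in bigger steps than the rest. I read forces only at the end of each move, so brief peaks could have been missed.

**Doubts:**
- While the arm was at its reach limit, joint 3 read 0.025 rad against a listed limit of 0.03. This may only be rounding in the listed limit, but I could not confirm that.
- On the way to the far tab the hand stopped about 7 mm short, so I corrected its position before pressing.

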